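Fit the adjuster strut between sprung brake shoes

ROBOT

A 6-joint arm with a two-finger parallel gripper is mounted at the origin on a cart in front of the work surface, level with it; the furniture and walls round the work are solid. World frame = base frame: x ahead of the robot, y to its left, z up, the work surface at z = 0. Lengths are in m, angles in degrees, forces in N, time in s.
With the tool pointing down it reaches from about 0.4 to 0.825 m from the base axis. Payload 7 kg.
Tool frame: the origin (TCP) lies on the centre line of the jaws, within the pads' length; the fingertips stand 8 mm ahead of it and the grasp point (between the pads) lies 11 mm behind it; z points along the fingers, y is the line along which they close (so a half turn about z gives the same grasp; the last joint's range is limited). The gripper opens to 88 mm and grips with 3 to 60 N. Pads are 19 mm wide; open, the fingers measure 130 mm over their backs; the gripper's body (78 mm by 193 mm) begins 47 mm behind the grasp point.
Start: joints at [-48.868, 20.546, 0.682, 0, -70.136, -16.507], TCP at [0.281, -0.614, 0.235] pointing down, gripper open.
Joint ranges: [-176.03, 176.03], [-82.01, 121.73], [-58.28, 71.71], [-173.87, 95.51], [-174.79, -0.11], [-173.66, 173.66]. Speed limits (degrees/s): [136.94, 136.94, 172.46, 180, 180, 180].

INTERFACE

Orientations are given as [roll, pitch, yaw] about the fixed x, y, z axes, in that order (R = Rz(yaw) Ry(pitch) Rx(roll)).
In Python, from plant import ctrl, vision gives the robot as it stands. The module is installed in compiled form; this text tells all that it offers.
- The arm moves only by the tool move_arm, never from a script. Its argument "moves" is one flat list of numbers, 7 for each row, row after row: the finger opening in cm, from 0 to 8.76, then the shift along the tool's x, y, z in cm, then the turn, a rotation vector about the tool's x, y, z in rad. A call has 1 to 8 rows; each row shifts and turns the commanded pose from where the row before left it, along the tool's axes as they then stand; what a row does not reach is not made up. A row lasts 1/10 s, in which the tool goes at most 50 mm and 8.59 degrees, less where a joint would pass 70% of its speed; a pose out of reach is approached as far as the arm can. A call with a gripper value outside its range is refused whole. The fingers move at their own pace and stop on an object; the grip force is fixed at half the most. Time passes only in rows, so rows that do not move let the fingers close. It gives the time, the measured TCP pose, the force, the opening and the grip force at its end, in the units of the state.
- ctrl.get_obs(): the state, without advancing time (a new reading comes with each control period).
- vision.snapshot(name): name is "scene" or "side" or "wrist"; returns (picture, depth): 400x640x3 uint8, red, green, blue; 400x640 float32, m along the optical axis (not along the pixel's ray), 0 where there is no reading.
- vision.camera_model(name): a dict with "vertical_fov" (degrees; the focal length in pixels is half the picture's height over the tangent of half this angle, whatever the lens; pixels are square), "cx", "cy" (the principal point, pixels), "cam_to_world" (4x4, takes a point from camera to world coordinates). Camera axes: x right, y down, z forward; pixel columns grow to the right and rows downward; lengths in m; the calibration is good to about 2 mm. A picture is of the moment at which its call begins: read the wrist's pose just before it. camera_model takes no time and is no camera call; for the wrist camera it gives the pose at the moment of the call.
- ctrl.close_job(): hands the job in; it is judged then, once.
The state is a dict: "clock": time; "joint_pos": joint angles; "qvel": joint speeds; "tau": joint torques, N m; "tool_pos": TCP position; "orientation": TCP orientation; "force": force on the tool from outside, world axes, zero at the start; "moment": the same for the moment, N m; "opening": finger opening in m; "gripper_force": force on a finger pad.
Only numpy, scipy, OpenCV 4.12 (cv2) and the standard library are available. Lean on these libraries where they do the work, as an engineer would, in place of code of your own. Each camera call takes 0.05 s, during which the arm holds its last target. There are 200 camera calls.

TASK

Fit the adjuster strut into this drum brake: swing the pawl well aside on its pin, off the notch it covers, then set the strut across with its star-wheel end in the notch of the shoe that carries the pawl and its other end in the notch of the sprung shoe, pressing that shoe outward just far enough for the strut to drop in (pushed too far, it would let the piston out of the wheel cylinder) and letting the spring close on it, so that both ends sit fully home. Then swing the pawl back until its tip rests against the star wheel. Do not disturb the pale round pin, the standing grease tube or the rubber boot.

Things in the scene. Friction and masses are not known exactly. Their poses are not given: they have to be found in the camera images.
- backing_plate: Dark round steel plate, 214 mm across, lying fixed on the bench with a brake built on it. Origin: its centre on the bench. +x points to the aluminium wheel cylinder (lies along y at x=+68, top at z=40 mm), -x to the anchor block, +y to the sprung shoe, -y to the fixed shoe. Rim of the shoes is 42 mm high, plate face 6 mm, hub ring 9 mm.
- fixed_notch (a point): Floor of the strut notch in the fixed (-y) shoe's web: centre of the floor, at the web's top face, 28.5 mm above the bench; plate frame (20, -44) mm. The notch is open towards the brake's middle and to above: 18 mm wide along plate x, its two ears 8 mm deep, web 5 mm thick.
- sprung_notch (a point): The same point of the equal notch in the sprung (+y) shoe; plate frame (20, +44, 28.5) mm with the shoe at rest; it moves with that shoe. At rest the notch floors face each other 88 mm apart.
- lead_shoe (a joint): Angle of the sprung shoe about its anchor, at plate (-68, 30) mm; 0 at rest, grows as the shoe is pressed outward (+y). It needs about 0.06 to 0.1 to let the strut in; past 0.15 (13 mm at the notch) the wheel cylinder's piston would come out. 0.01 rad opens 0.9 mm at the notch. Its return spring pushes back with about 6 N at the notch at rest, 8 N with the strut fitted (about 0.05), 9 N at 0.1.
- pawl (a joint): Angle of the pawl about its upright pin; 0 when it points to plate +x, grows as its tip swings towards the brake's middle and on to -x, stop at 2.6. It starts between 0 and 0.4, lying over the fixed notch; at 2.0 to 2.4 it is clear of notch and fingers. With the strut home its tip meets the star wheel at about 0.93 (0.85 to 1.02). A stiff pin (0.05 N m) keeps it where it is left.
- pawl_pin (a point): Axis of the pawl's pin, plate frame (-22, -50), at the pawl's underside 30 mm above the bench. The pawl is a flat steel link, 3 mm thick, 15 mm wide, with a round tip of radius 9 mm about the peg's axis.
- pawl_peg (a point): Middle of the upright peg at the pawl's tip, 46 mm from the pin: a grooved steel post 9 mm in diameter; it stands from 33 to 57 mm above the bench, and is pushed or pinched to swing the pawl.
- strut_mid (a point): Centre of the adjuster strut: steel and brass rod 114 mm long, 110 g, lying on the bench with this point 10 mm up. Own y runs along it: star wheel (19 mm across, 5 thick) at y=-18, brass barrel 12 mm thick from y=-11 to 37 (grasp about y=+12). Ends 12 mm wide, from 10 mm below the axis to 6 above; on top of each a 4 mm thick tongue sticks out 11 mm past a vertical step.
- star_step (a point): Inner corner under the tongue at the strut's star-wheel end, own (0, -46, +2) mm; with the strut home, it lies on point fixed_notch: step against the notch floor, tongue flat on the web. The step's face reaches 12 mm down from here.
- plain_step (a point): The same corner at the other (barrel) end, own (0, +46, +2) mm; home, it lies on point sprung_notch. The steps are 92.5 mm apart, so the strut holds the sprung shoe open by about 4.5 mm.
- star_wheel (a point): Centre of the strut's star wheel, on the strut's axis at own (0, -18, 0) mm, 19 mm across. With the pawl's tip against the wheel, pawl_peg is about 15 mm from here, seen from above.
- plain_pin: Bystander: pale, smooth turned pin with a short thin end, 17 x 80 x 17 mm, loose on the bench. Origin on its underside.
- grease_tube: Bystander: green squeeze tube standing on its cap, 44 x 66 x 151 mm. Origin on its underside.
- boot: Bystander: small black rubber boot, 25 x 36 x 17 mm. Origin on its underside.
Not all that is in view belongs to the job. Of the things that look like the part that bears strut_mid, the largest one is meant.

How it is judged (in metres and radians):
On the way, in this order (a step that is already met when the one before it is completed fails the run):
1. the pawl is swung off the notch (past 1.2 rad) (value of joint pawl above 1.2 rad), for 0.2 s.
2. the sprung shoe is pressed back by the strut (past 0.053 rad, with the strut's plain end at its notch) (value of joint lead_shoe above 0.053 rad and distance between plain_step and sprung_notch below 0.014 m).
At the end, for the whole second after the job is handed in: Both steps of the strut lie within 6 mm of their notch floors (star-wheel end in the fixed shoe), the sprung shoe is held open at 0.035 to 0.08 rad, the pawl's peg stands within 20 mm of the star wheel's centre seen from above (pawl not under 0.6 rad), the strut is at rest (distance between star_step and fixed_notch below 0.006 m and distance between plain_step and sprung_notch below 0.006 m and value of joint lead_shoe between 0.035 and 0.08 rad and horizontal distance between pawl_peg and star_wheel below 0.02 m and value of joint pawl above 0.6 rad and linear speed of strut below 0.01 m/s); the robot touches nothing.
It fails at once if the sprung shoe is pressed out past 0.15 rad, so far that the piston leaves the wheel cylinder (value of joint lead_shoe above 0.15 rad).
It fails at once if the pale round pin is moved by more than 30 mm (distance of plain_pin from where it was at the start of the episode above 0.03 m).
It fails at once if the rubber boot is moved by more than 30 mm (distance of boot from where it was at the start of the episode above 0.03 m).
It fails at once if the grease tube is moved by more than 30 mm or knocked over (distance of grease_tube from where it was at the start of the episode above 0.03 m or angle between grease_tube's own z axis and vertical above 0.5 rad).
It also fails if it takes over 64 s, if anything falls off the work surface, if the arm or the gripper's body presses on something with over 40 N, if the wrist force passes 120 N, or if a joint passes its speed limit or range.

## Working session

There is one attempt and no reset: what is moved stays moved. The work goes in short steps, Python scripts to look and compute and a tool call to move; the robot and the scene stay as the last step left them, time stands still between calls to the robot, and variables do not carry over. Pictures are saved under pics/ and viewed, at most 15 in all, crops included, and the job is handed in when it is done.

Besides the shell and the picture viewer there is one more tool, called as name(argument=value, ...) on one line, values as JSON. move_arm: Moves the arm, as the interface text tells. Its arguments: {"type":"object","properties":{"moves":{"type":"array"}},"required":["moves"]}

```bash
mkdir -p pics
cat > h.py <<'E'
import numpy as np, cv2
from plant import ctrl, vision
from scipy.spatial.transform import Rotation as R
def snap(n):
    m=vision.camera_model(n); p,d=vision.snapshot(n); return p,d,m
def save(f,p): cv2.imwrite('pics/'+f,cv2.cvtColor(p,cv2.COLOR_RGB2BGR))
def ray(m,u,v):
    f=200/np.tan(np.radians(m['vertical_fov'])/2); T=np.array(m['cam_to_world'])
    d=T[:3,:3]@np.array([(u-m['cx'])/f,(v-m['cy'])/f,1.0]); return T[:3,3],d
def onz(m,u,v,z):
    o,d=ray(m,u,v); return o+d*(z-o[2])/d[2]
def proj(m,P):
    f=200/np.tan(np.radians(m['vertical_fov'])/2); T=np.linalg.inv(np.array(m['cam_to_world']))
    q=T[:3,:3]@np.array(P)+T[:3,3]; return q[0]/q[2]*f+m['cx'],q[1]/q[2]*f+m['cy']
def cloud(d,m):
    f=200/np.tan(np.radians(m['vertical_fov'])/2); T=np.array(m['cam_to_world'])
    v,u=np.mgrid[:400,:640]; c=np.stack([(u-m['cx'])/f*d,(v-m['cy'])/f*d,d],-1)
    return c@T[:3,:3].T+T[:3,3]
E
python3 - <<'E'
from h import *
for n in ('scene','side'):
    p,d,m=snap(n); save(n+'0.png',p); np.savez(n+'0.npz',p=p,d=d); print(n,m,(d>0).mean())
print(ctrl.get_obs())
E
```

```text
scene {'vertical_fov': 54.279520346216614, 'cx': 321.93158001346, 'cy': 195.55512681816904, 'cam_to_world': array([[-7.98339123e-01, -4.06170074e-01,  4.44612770e-01,
         1.27977715e-01],
       [-6.02207808e-01,  5.37677792e-01, -5.90125706e-01,
         5.69518876e-01],
       [ 6.32989570e-04, -7.38869720e-01, -6.73848007e-01,
         7.09220512e-01],
       [ 0.00000000e+00,  0.00000000e+00,  0.00000000e+00,
         1.00000000e+00]])} 0.99589453125
side {'vertical_fov': 57.282560010716686, 'cx': 323.768770936253, 'cy': 194.50790273152512, 'cam_to_world': array([[-0.88849993, -0.20175413,  0.41214457,  0.20533532],
       [-0.45884942,  0.40042587, -0.79316854,  0.74469509],
       [-0.00500832, -0.89384249, -0.44835312,  0.46839028],
       [ 0.        ,  0.        ,  0.        ,  1.        ]])} 0.9960625
{'clock': 0.1, 'joint_pos': array([-4.88678516e+01,  2.05877726e+01,  6.39475626e-01, -1.62161140e-02,
       -7.01341036e+01, -1.65061770e+01]), 'qvel': array([-0.05346833, -0.07143449,  0.13198642,  0.0296683 ,  0.02091466,
        0.05858496]), 'tau': array([ 6.18360718e-04, -5.84162486e+01,  2.93752670e+01,  7.01551527e+00,
        1.01989068e-02, -3.63406184e-05]), 'tool_pos': array([ 0.28106303, -0.61325304,  0.23371959]), 'orientation': array([ 1.79916664e+02, -8.79677190e-03, -1.55379544e+02]), 'force': array([ 0.07702945, -0.02215923,  0.39855069]), 'moment': array([-0.02382877,  0.02391898,  0.01601687]), 'gripper_force': 0.0, 'opening': 0.08780640488865421}
```

View pics/scene0.png

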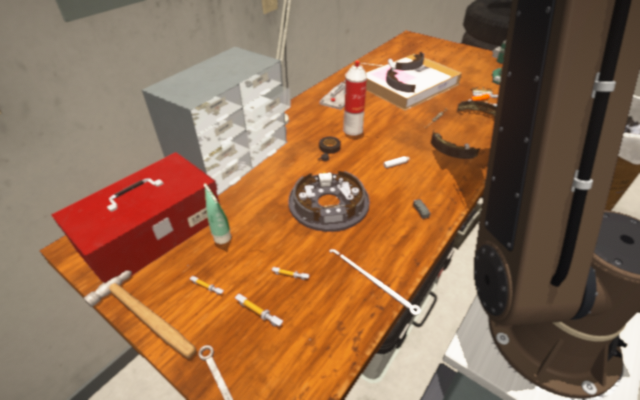

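View pics/side0.png

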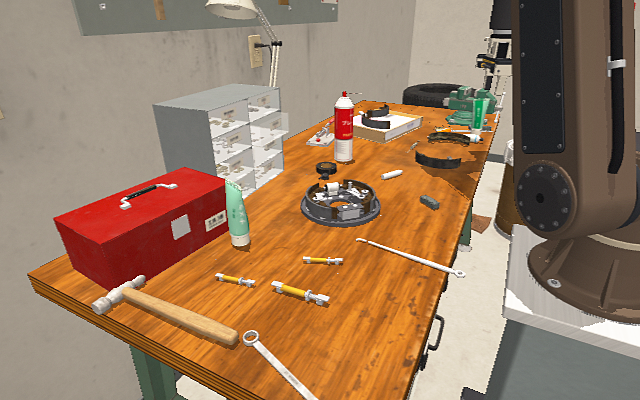

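Three struts are in view: scene (207,285), (259,310) and (291,272); side (235,279), (300,293) and (322,260). The one at (259,310) looks largest. The brake is at (329,200). I'll measure their lengths and confirm in a crop.

Run:
```python
from h import *
crops=[]
for n,boxes in (('scene',[(180,255,320,335),(280,160,380,235)]),('side',[(205,245,345,315),(290,165,390,235)])):
    z=np.load(n+'0.npz'); p,d=z['p'],z['d']; m=vision.camera_model(n); C=cloud(d,m)
    hsv=cv2.cvtColor(p,cv2.COLOR_RGB2HSV)
    # things above the bench, strut region
    k=(C[...,2]>0.004)&(C[...,2]<0.03)
    x0,y0,x1,y1=boxes[0]; M=np.zeros(k.shape,np.uint8); M[y0:y1,x0:x1]=k[y0:y1,x0:x1]
    nn,l,s,c=cv2.connectedComponentsWithStats(M)
    for i in range(1,nn):
        if s[i,4]>60:
            P=C[l==i]; (cx,cy),(w,h),a=cv2.minAreaRect((P[:,:2]*1000).astype(np.float32)); print(n,'px',c[i].round(),'centre',cx,cy,'size',w,h,a,'zmax',P[:,2].max())
    x0,y0,x1,y1=boxes[1]
    S=C[y0:y1,x0:x1].reshape(-1,3); S=S[(S[:,2]>0.0035)&(S[:,2]<0.009)]
    print(n,'plate',cv2.minEnclosingCircle((S[:,:2]*1000).astype(np.float32)),len(S))
    for x0,y0,x1,y1 in boxes: crops.append(cv2.resize(p[y0:y1,x0:x1],(400,300 if 0 else 280)))
save('c1.png',np.vstack([np.hstack(crops[:2]),np.hstack(crops[2:])]))
```

```text
scene px [290. 273.] centre 494.5586242675781 199.48556518554688 size 81.1287612915039 12.439927101135254 25.1968994140625 zmax 0.015715535893699784
scene px [206. 285.] centre 616.0674438476562 329.8749694824219 size 80.34247589111328 13.080080032348633 8.113380432128906 zmax 0.01535284554171712
scene px [258. 310.] centre 485.4046936035156 307.8279724121094 size 113.06425476074219 18.532716751098633 1.491355538368225 zmax 0.02145769226708827
scene plate ((591.1243286132812, -78.10714721679688), 169.72898864746094) 1226
side px [322. 259.] centre 492.96881103515625 199.43722534179688 size 81.33943939208984 12.276984214782715 23.840011596679688 zmax 0.014537566919835987
side px [235. 279.] centre 615.0592041015625 330.8678283691406 size 81.02633666992188 11.47549057006836 12.143350601196289 zmax 0.014362016563836733
side px [300. 292.] centre 483.9095764160156 308.6681213378906 size 113.42200469970703 19.640140533447266 7.140789031982422 zmax 0.020022690026613887
side plate ((605.7257080078125, -113.45903015136719), 189.51919555664062) 957
```

View pics/c1.png

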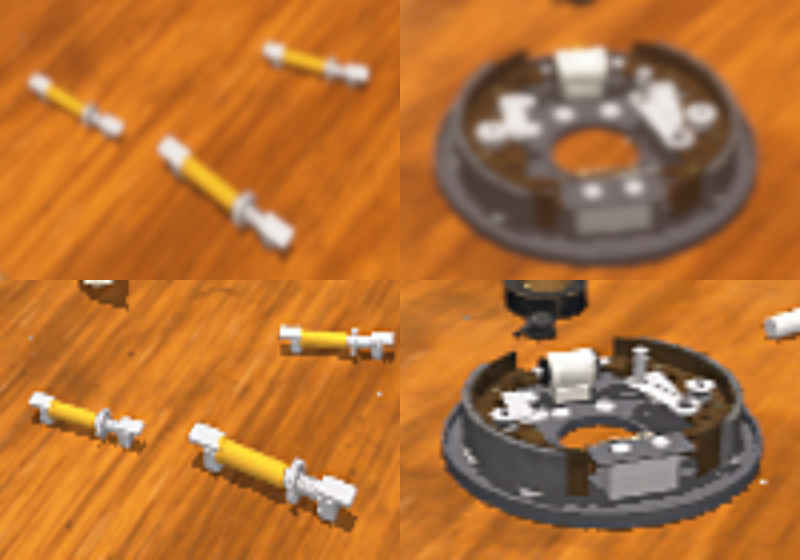

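The largest strut is at (259,310) in scene, 113 mm long against 81 mm for the other two. It lies along world x with its star end toward -x. Next, the brake's rough pose, the obstacles and the wrist camera mount.

Run:
```python
from h import *
m=vision.camera_model('scene')
for nm,u,v,z in (('ringtop',329,197,.009),('cyl',325,177,.04),('anchor',331,218,.03),('tubebase',221,240,0),('boot?',421,209,.0),('pin?',397,161,.0),('can',353,130,0)): print(nm,onz(m,u,v,z).round(3))
o=ctrl.get_obs(); w=vision.camera_model('wrist')
Rt=R.from_euler('xyz',o['orientation'],degrees=True).as_matrix(); T=np.array(w['cam_to_world'])
print(Rt.T@(T[:3,3]-o['tool_pos']),Rt.T@T[:3,:3],w['vertical_fov'],w['cx'],w['cy'])
z=np.load('scene0.npz');d=z['d'];C=cloud(d,m)
S=C[160:235,280:380].reshape(-1,3); S=S[(S[:,2]>0.036)&(S[:,2]<0.046)]
from scipy.optimize import least_squares
print('rim median',np.median(S,0),S.min(0),S.max(0),len(S))
```

```text
ringtop [ 0.572 -0.05   0.009]
cyl [ 0.607 -0.081  0.04 ]
anchor [0.51  0.026 0.03 ]
tubebase [0.694 0.221 0.   ]
boot? [ 0.359 -0.165  0.   ]
pin? [ 0.509 -0.309  0.   ]
can [ 0.708 -0.37   0.   ]
[ 0.07105162 -0.00054509 -0.14943016] [[ 4.10819422e-04 -9.63902890e-01 -2.66253732e-01]
 [ 9.99999861e-01  3.08294328e-04  4.26861890e-04]
 [-3.29368894e-04 -2.66253870e-01  9.63902883e-01]] 59.77877209096244 323.9682371830166 194.80880952991612
rim median [ 0.55964664 -0.03830544  0.04022622] [ 0.47548993 -0.13398201  0.0360187 ] [0.66118285 0.05213003 0.04579295] 609
```

Plate is near (0.57,-0.045), +x heading about -48°. Moving the wrist camera over it.

move_arm(moves=[8.76,-3.77,2.91,0.24,0,0,0,8.76,-3.77,2.91,0.24,0,0,0,8.76,-3.77,2.91,0.24,0,0,0,8.76,-3.77,2.91,0.24,0,0,0,8.76,-3.77,2.91,0.24,0,0,0,8.76,-3.77,2.91,0.24,0,0,0,8.76,-3.77,2.91,0.24,0,0,0])

```text
clock: 0.8
tool_pos: [0.4366, -0.3166, 0.2176]
orientation: [180.0, -0.0, -155.4]
force: [1.0, 0.0, -0.2]
opening: 0.0876
gripper_force: 0.0
```

move_arm(moves=[8.76,-3.77,2.91,0.24,0,0,0,8.76,-3.77,2.91,0.24,0,0,0,8.76,-3.77,2.91,0.24,0,0,0,8.76,-3.77,2.91,0.24,0,0,0,8.76,-3.77,2.91,0.24,0,0,0,8.76,-3.77,2.91,0.24,0,0,0,8.76,-3.77,2.91,0.24,0,0,-0.15,8.76,0,0,0,0,0,-0.15])

```text
clock: 1.6
tool_pos: [0.5932, -0.019, 0.1998]
orientation: [180.0, -0.0, -137.6]
force: [-0.6, -1.1, -0.1]
opening: 0.0877
gripper_force: 0.0
```

Run:
```python
from h import *
o=ctrl.get_obs(); print(o['clock'],o['tool_pos'],o['orientation'],o['joint_pos'])
p,d,m=snap('wrist'); np.savez('w1.npz',p=p,d=d,T=m['cam_to_world']); save('w1.png',p)
print(np.array(m['cam_to_world'])[:3,3])
```

```text
1.6 [ 0.59318761 -0.01901137  0.19978432] [ 1.79978030e+02 -2.74564472e-02 -1.37618802e+02] [ 1.70138543e+01  1.43841726e+01 -1.27849854e+01 -9.08946524e-03
 -6.28650640e+01 -6.46285133e+01]
[ 0.54108993 -0.0675064   0.34925142]
```

View pics/w1.png

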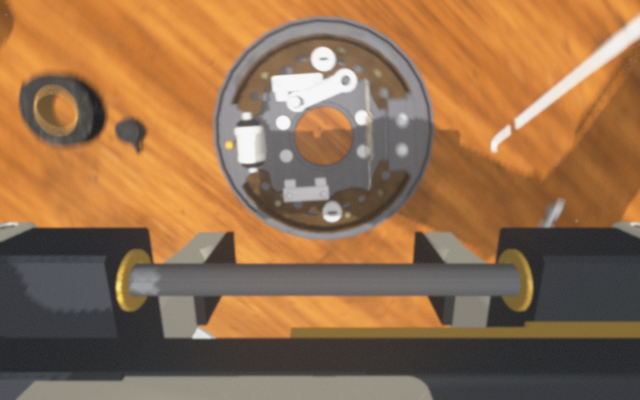

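The plate is centred at (324,129), with the cylinder at (249,142) and the pawl pin at (348,80). The peg is at (295,101), over the fixed notch, and the sprung notch is at (305,190). Next I fit the plate pose and rectify.

Run:
```python
from h import *
z=np.load('w1.npz'); p,d=z['p'],z['d']; m=vision.camera_model('wrist'); m['cam_to_world']=z['T']
C=cloud(d,m)
# plate outline: non-orange mask component
hsv=cv2.cvtColor(p,cv2.COLOR_RGB2HSV)
M=((C[...,2]>0.003)&(C[...,2]<0.06)).astype(np.uint8); M[245:]=0;M[:,:200]=0;M[:,450:]=0
M=cv2.morphologyEx(M,cv2.MORPH_OPEN,np.ones((3,3)))
cs,_=cv2.findContours(M,cv2.RETR_EXTERNAL,cv2.CHAIN_APPROX_NONE); c=max(cs,key=cv2.contourArea)[:,0]
P=np.array([onz(m,u,v,.005)[:2] for u,v in c])*1000
(a,b),(w,h),t=cv2.fitEllipse(P.astype(np.float32)); print('plate',a,b,w,h)
# depth features
print('depth check bench',np.median(C[260:300,300:350,2]) , 'z rim', [C[v,u].round(4) for u,v in ((324,42),(324,129),(249,142),(348,80),(295,101),(297,85),(300,193),(401,120),(401,150))])
# rectified at 28.5mm, axes: img right = world x... use plate-ish frame, yaw -48
c0=np.array([a,b])/1000; th=np.radians(-48); ex=np.array([np.cos(th),np.sin(th)]); ey=np.array([-ex[1],ex[0]])
S=3.0; X=115
for zz,nm in ((.0285,'r1'),):
    g=[(-90,-90),(90,-90),(90,90),(-90,90)]
    src=np.float32([proj(m,[*(c0+(x*ex+y*ey)/1000),zz]) for x,y in g]); dst=np.float32([((x+90)*S,(90-y)*S) for x,y in g])
    H=cv2.getPerspectiveTransform(src,dst); save(nm+'.png',cv2.warpPerspective(p,H,(540,540),flags=cv2.INTER_CUBIC))
```

```text
plate 568.0948486328125 -43.157142639160156 215.01904296875 215.17730712890625
depth check bench 0.2734503699625648 z rim [array([ 0.5063, -0.099 ,  0.0268]), array([ 0.5623, -0.0478, -0.0018]), array([ 0.6136, -0.0918,  0.037 ]), array([ 0.5156, -0.0627,  0.0362]), array([ 0.5581, -0.0837,  0.0556]), array([ 0.5483, -0.0928,  0.0283]), array([ 0.6206, -0.0257,  0.0276]), array([ 0.5086, -0.0054,  0.0375]), array([0.5271, 0.0132, 0.0389])]
```

View pics/r1.png

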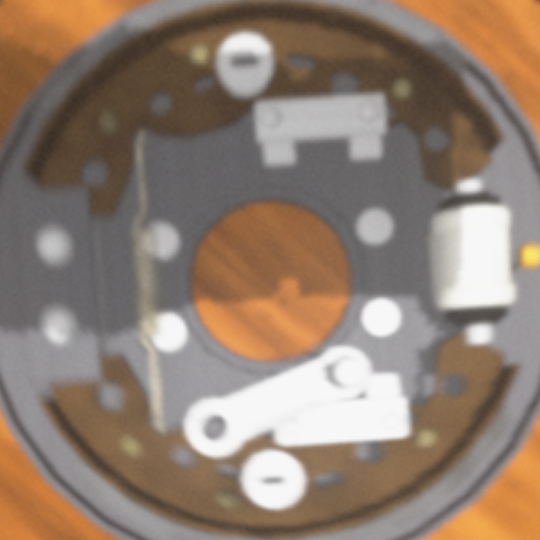

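Plate centre is (0.5681,-0.0432), yaw about -44.7°. The peg measures (21.6,-35.7) in the plate frame, 45.7 mm from the pin, so the pawl is at about 0.32 rad. I'll align the tool (x = plate -y, y = plate -x) and descend to the peg.

move_arm(moves=[3.5,0,0,0,0,0,-0.05,3.5,1.765,-0.52,2.45,0,0,0,3.5,1.765,-0.52,2.45,0,0,0,3.5,1.765,-0.52,2.45,0,0,0,3.5,1.765,-0.52,2.45,0,0,0,3.5,0,0,2.5,0,0,0,3.5,0,0,2.5,0,0,0])

```text
clock: 2.35
tool_pos: [0.5549, -0.089, 0.0522]
orientation: [-180.0, 0.0, -135.6]
force: [1.1, 0.9, 0.7]
opening: 0.0383
gripper_force: 0.0
```

move_arm(moves=[0.5,0,0,0,0,0,0,0.5,0,0,0,0,0,0,0.5,0,0,0,0,0,0,0.5,0,0,0,0,0,0,0.5,0,0,0,0,0,0])

```text
clock: 2.85
tool_pos: [0.5541, -0.0873, 0.0539]
orientation: [179.9, -0.1, -135.4]
force: [-6.9, 4.7, 6.7]
opening: 0.0064
gripper_force: 30.0
```

Gripped (6.4 mm, in the peg's groove) but about 5 mm off along the pads, because the arm was lagging when I measured. Re-centring the pinch.

move_arm(moves=[2.0,0,0,0,0,0,0,2.0,-0.5,0,0.1,0,0,0,2.0,0,0,0,0,0,0,0.5,0,0,0,0,0,0,0.5,0,0,0,0,0,0,0.5,0,0,0,0,0,0])

```text
clock: 3.45
tool_pos: [0.5578, -0.0841, 0.0518]
orientation: [179.9, -0.1, -135.4]
force: [-4.5, 3.5, 5.7]
opening: 0.0067
gripper_force: 30.0
```

```bash
cat >> h.py <<'E'
c0=np.array([.5681,-.0432]); th=np.radians(-44.7); ex=np.array([np.cos(th),np.sin(th)]); ey=np.array([-ex[1],ex[0]])
def plate(P): q=np.asarray(P)[:2]-c0; return np.array([q@ex,q@ey])*1000
def world(x,y): return c0+(x*ex+y*ey)/1000
E
python3 - <<'E'
from h import *
o=ctrl.get_obs(); print(o['clock'],plate(o['tool_pos']),o['tool_pos'],o['orientation'],o['force'],o['opening'],o['gripper_force'])
p,d,m=snap('side'); save('s1.png',cv2.resize(p[150:260,270:430],(640,440)))
E
```

```text
3.45 [ 21.44655416 -36.24754343] [ 0.55784787 -0.08405013  0.05177243] [ 1.79885521e+02 -9.18802466e-02 -1.35354051e+02] [-4.53800748  3.47942116  5.71921054] 0.006658354109293636 30.006975084543228
```

View pics/s1.png

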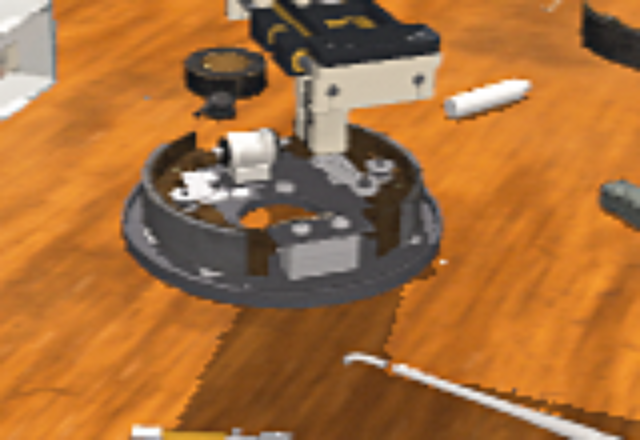

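It's pinched on the peg at plate (21.4,-36.2). Swinging the pawl along its arc to about 2.2 rad.

move_arm(moves=[0.5,-0.83,0.35,0,0,0,0,0.5,-0.73,0.51,0,0,0,0,0.5,-0.63,0.64,0,0,0,0,0.5,-0.49,0.75,0,0,0,0,0.5,-0.33,0.83,0,0,0,0])

```text
clock: 4.0
tool_pos: [0.5618, -0.0403, 0.0522]
orientation: [-179.8, 0.2, -135.3]
force: [8.3, -2.9, -6.9]
opening: 0.0066
gripper_force: 30.0
```

move_arm(moves=[0.5,-0.17,0.88,0,0,0,0,0.5,0,0.9,0,0,0,0,0.5,0.18,0.88,0,0,0,0,0.5,0.35,0.82,0,0,0,0,0.5,0.5,0.74,0,0,0,0,0.5,0,0,0,0,0,0])

```text
clock: 4.6
tool_pos: [0.5249, -0.015, 0.0525]
orientation: [-179.9, 0.3, -135.3]
force: [1.7, 7.0, -0.8]
opening: 0.0066
gripper_force: 30.0
```

Run:
```python
from h import *
o=ctrl.get_obs(); q=plate(o['tool_pos']);print(q,o['tool_pos'],o['force'],o['opening']); v=q-[-22,-50]; print(np.hypot(*v),np.arctan2(v[1],v[0]))
```

```text
[-50.54337202 -10.38284095] [ 0.52487056 -0.01502818  0.05245374] [ 1.66447383  7.01360274 -0.78494017] 0.0066233321903773545
48.82871468449877 2.195135451055941
```

The pawl held the arc and sits at about 2.2 rad. Releasing, lifting, and moving over to the strut for a close look.

move_arm(moves=[2.5,0,0,0,0,0,0,2.5,0,0,0,0,0,0,2.5,0,0,-4,0,0,0,5,0,0,-4,0,0,0,5,0,0,-4,0,0,0])

```text
clock: 5.1
tool_pos: [0.523, -0.0173, 0.1732]
orientation: [180.0, -0.0, -135.3]
force: [0.8, 1.1, 0.5]
opening: 0.0354
gripper_force: 0.0
```

move_arm(moves=[5,-2.77,2.98,0,0,0,0,5,-2.77,2.98,0,0,0,0,5,-2.77,2.98,0,0,0,0,5,-2.77,2.98,0,0,0,0,5,-2.77,2.98,0,0,0,0,5,-2.77,2.98,0,0,0,0,5,-2.77,2.98,0,0,0,0,5,-2.77,2.98,0,0,0,0])

```text
clock: 5.9
tool_pos: [0.5129, 0.3098, 0.1719]
orientation: [-180.0, 0.0, -135.3]
force: [0.9, 0.4, 0.4]
opening: 0.05
gripper_force: 0.0
```

move_arm(moves=[5,0,0,0,0,0,0.142,5,0,0,0,0,0,0.142,5,0,0,0,0,0,0.142,5,0,0,0,0,0,0.142,5,0,0,0,0,0,0.142,5,0,0,0,0,0,0,5,0,0,0,0,0,0])

```text
clock: 6.6
tool_pos: [0.5132, 0.3081, 0.1718]
orientation: [-180.0, -0.0, -175.8]
force: [-0.2, -0.3, 0.4]
opening: 0.0498
gripper_force: 0.0
```

Run:
```python
from h import *
o=ctrl.get_obs(); print(o['clock'],o['tool_pos'],o['orientation'],o['joint_pos'].round(1))
p,d,m=snap('wrist'); np.savez('w2.npz',p=p,d=d,T=m['cam_to_world']); save('w2.png',p)
hsv=cv2.cvtColor(p,cv2.COLOR_RGB2HSV); C=cloud(d,m)
k=((C[...,2]>.004)&(C[...,2]<.03)).astype(np.uint8); k[245:]=0
nn,l,s,c=cv2.connectedComponentsWithStats(k)
for i in range(1,nn):
    if s[i,4]>300:
        vv,uu=np.nonzero(l==i); P=C[vv,uu]
        r=cv2.minAreaRect((P[:,:2]*1000).astype(np.float32)); print(c[i],s[i,4],r,P[:,2].max())
```

```text
6.6 [0.51318046 0.30805748 0.17182637] [-1.79992453e+02 -6.99165931e-03 -1.75772246e+02] [  49.7   16.1  -14.3    0.   -59.6 -135.4]
[76.38       34.27818182] 550 ((407.541259765625, 92.33245849609375), (7.208688735961914, 57.139034271240234), 82.976806640625) 0.008527078934531196
[496.07546408  94.55205811] 2478 ((431.3398132324219, 447.5825500488281), (25.480140686035156, 174.8734588623047), 74.01566314697266) 0.010276096595953355
[324.56246435 145.93610953] 1753 ((485.1488342285156, 306.0738830566406), (112.82231903076172, 18.48982048034668), 3.822977304458618) 0.019928299220086654
[202.91871658 148.44705882] 935 ((494.4924621582031, 198.2137451171875), (82.25987243652344, 13.098254203796387), 25.447046279907227) 0.01433972018049795
[ 32.05463966 185.49128592] 4246 ((539.551513671875, 35.62176513671875), (126.88385772705078, 48.402915954589844), 24.631181716918945) 0.029870393344875235
[469.43615819 210.97966102] 885 ((533.0996704101562, 444.29632568359375), (32.064998626708984, 23.673477172851562), 3.633849859237671) 0.023588643197024695
```

View pics/w2.png

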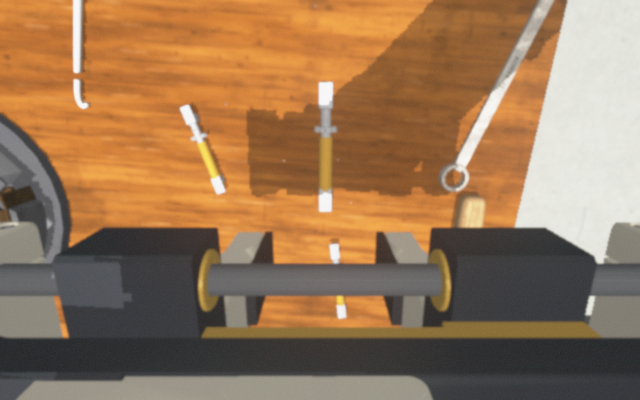

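The strut is at px (326,82)–(325,211), centre (0.485,0.306), axis 3.8° and 112.8 mm long, and the tool is aligned with it. The star wheel at (325,130) is toward -x, as expected. Grasping the barrel at own y≈+12.

move_arm(moves=[5,0.4,0,4,0,0,0,5,0.4,0,4,0,0,0,5,0.4,0,4,0,0,0,5,0.42,0,2.5,0,0,0,5,0,0,1,0,0,0,5,0,0,0.6,0,0,0,5,0,0,0,0,0,0])

```text
clock: 7.35
tool_pos: [0.4975, 0.3073, 0.0112]
orientation: [180.0, 0.0, -175.9]
force: [-0.5, 0.5, 0.4]
opening: 0.0502
gripper_force: 0.0
```

move_arm(moves=[0.5,0,0,0,0,0,0,0.5,0,0,0,0,0,0,0.5,0,0,0,0,0,0,0.5,0,0,0,0,0,0,0.5,0,0,0,0,0,0,0.5,0,0,0,0,0,0])

```text
clock: 7.95
tool_pos: [0.4971, 0.3072, 0.0112]
orientation: [180.0, 0.0, -176.0]
force: [-0.5, -0.6, 1.7]
opening: 0.0109
gripper_force: 30.0
```

Gripped on the 11 mm barrel. Lifting, carrying over the brake and aligning.

move_arm(moves=[0.5,0,0,-3,0,0,0,0.5,0,0,-4,0,0,0,0.5,0,0,-4,0,0,0,0.5,0,0,-2,0,0,0])

```text
clock: 8.35
tool_pos: [0.498, 0.3078, 0.1445]
orientation: [179.9, 0.2, -176.0]
force: [-0.4, -0.3, -1.5]
opening: 0.0111
gripper_force: 30.0
```

move_arm(moves=[0.5,-0.86,-4.52,0,0,0,0,0.5,-0.86,-4.52,0,0,0,0,0.5,-0.86,-4.52,0,0,0,0,0.5,-0.86,-4.52,0,0,0,0,0.5,-0.86,-4.52,0,0,0,0,0.5,-0.86,-4.52,0,0,0,0,0.5,-0.86,-4.52,0,0,0,0,0.5,-0.86,-4.52,0,0,0,0])

```text
clock: 9.15
tool_pos: [0.5907, -0.0508, 0.1408]
orientation: [180.0, -0.0, -176.0]
force: [1.9, 0.1, -0.6]
opening: 0.011
gripper_force: 30.0
```

move_arm(moves=[0.5,0,0,0,0,0,-0.144,0.5,0,0,0,0,0,-0.144,0.5,0,0,0,0,0,-0.144,0.5,0,0,0,0,0,-0.144,0.5,0,0,0,0,0,-0.144,0.5,0,0,0,0,0,0,0.5,0,0,0,0,0,0])

```text
clock: 9.85
tool_pos: [0.5906, -0.0489, 0.1407]
orientation: [180.0, -0.0, -135.0]
force: [-0.5, 0.2, -1.4]
opening: 0.0108
gripper_force: 30.0
```

Run:
```python
from h import *
o=ctrl.get_obs(); print(o['clock'],plate(o['tool_pos']),o['tool_pos'],o['orientation'],o['joint_pos'].round(1),o['opening'],o['gripper_force'])
p,d,m=snap('wrist'); np.savez('w3.npz',p=p,d=d,T=m['cam_to_world'])
save('w3.png',cv2.resize(p[0:330,130:520],(780,660)[0:1]+(600,)) if 0 else cv2.resize(p[30:300,150:510],(800,600)))
```

```text
9.85 [20.0022266  11.72540984] [ 0.59056516 -0.04893505  0.1406939 ] [ 1.79974636e+02 -2.49676994e-02 -1.34997196e+02] [ 14.1  17.3 -17.2  -0.  -55.6 -59.1] 0.01076235519068655 29.999850690364838
```

View pics/w3.png

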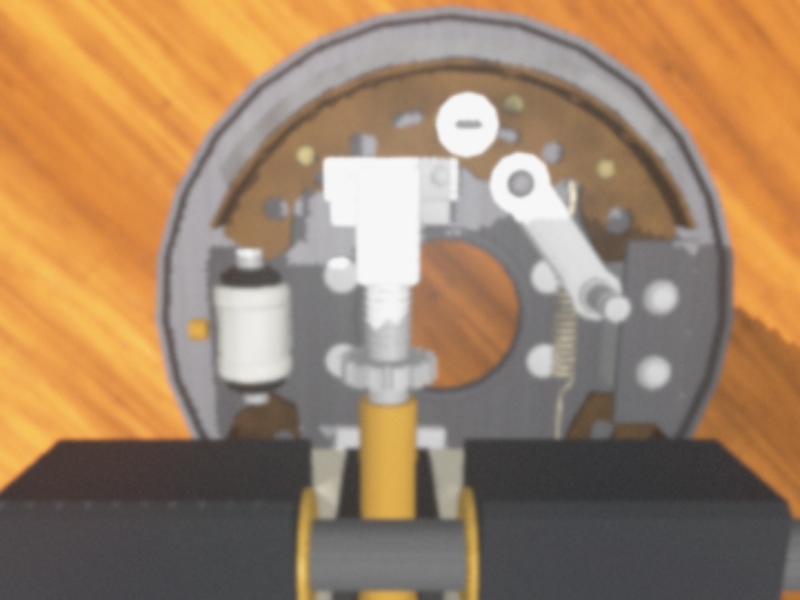

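The strut is straight in the hand, with its star tip at crop (388,157) and wheel at (388,368). The pawl is clear, with the peg at (610,300). I'll calculate the strut's offset in the hand and check the plate yaw.

Run:
```python
from h import *
z=np.load('w3.npz'); m=vision.camera_model('wrist'); m['cam_to_world']=z['T']; p=z['p'];C=cloud(z['d'],m)
o=ctrl.get_obs(); t=plate(o['tool_pos'])
def pt(x,y,zz): return plate(onz(m,150+x*.45,30+y*.45,zz)).round(1)
a=o['tool_pos'][2]-.0012
print('tip own y(-57)',pt(388,157,a+.006)-t,'wheel(-18)',pt(388,368,a+.009)-t,'barrel end(-11)',pt(388,400,a+.006)-t)
print('tongue depth z',C[int(30+200*.45),int(150+388*.45)],'a',a)
print('bar L,R',pt(323,178,.0285),pt(458,178,.0285),'ears inner ends',pt(330,222,.0285),pt(450,222,.0285))
print('pin',pt(520,182,.034),'exp -22,-50','cyl caps',pt(250,256,.033),pt(256,397,.033),'rivets',pt(660,297,.039),pt(654,373,.039),'screw',pt(467,124,.033))
print('pawl angle peg',pt(617,308,.057))
print('sprung ears?',pt(336,438,.0285),pt(445,438,.0285))
```

```text
tip own y(-57) [ 4.6039550e-02 -7.0596716e+01] wheel(-18) [  0.14603955 -31.89671602] barrel end(-11) [  0.24603955 -24.49671602]
tongue depth z [ 0.5466622  -0.09379419  0.14339234] a 0.1395939565883537
bar L,R [ 41.2 -51.6] [ -3.2 -51.4] ears inner ends [ 39.3 -37.3] [ -0.8 -37.1]
pin [-22.7 -50.2] exp -22,-50 cyl caps [ 65.8 -26.7] [66.2 22.4] rivets [-69.4 -13.4] [-69.7  12.6] screw [ -5.3 -68.2]
pawl angle peg [-50.1 -13.3]
sprung ears? [39.  39.4] [-0.3 39.6]
```

Plate yaw confirmed (rivets, bar and pin all within 1 mm). The TCP is at own y≈+13.5 and notch x≈19.4. Next: position above, tilt the plain end down 0.15 rad, and come down to 45 mm.

move_arm(moves=[0.5,0.34,0.06,4,0,0,0,0.5,0,0,4,0,0,0,0.5,0,0,0,0,0.15,0,0.5,-0.23,0,1.55,0,0,0,0.5,0,0,0,0,0,0,0.5,0,0,0,0,0,0])

```text
clock: 10.5
tool_pos: [0.5876, -0.051, 0.0451]
orientation: [180.0, -8.6, -134.8]
force: [-1.0, 0.0, -1.3]
opening: 0.0108
gripper_force: 30.0
```

Run:
```python
from h import *
o=ctrl.get_obs(); print(o['clock'],plate(o['tool_pos']),o['tool_pos'],o['orientation'],o['force'],o['opening'])
p,d,m=snap('side'); save('s2.png',cv2.resize(p[140:260,260:420],(800,600),interpolation=cv2.INTER_CUBIC))
```

```text
10.5 [19.32004431  8.1991133 ] [ 0.58759989 -0.05096169  0.04511523] [ 179.97240755   -8.61637615 -134.83735303] [-1.03745107  0.01986832 -1.32791429] 0.010848067436843255
```

View pics/s2.png

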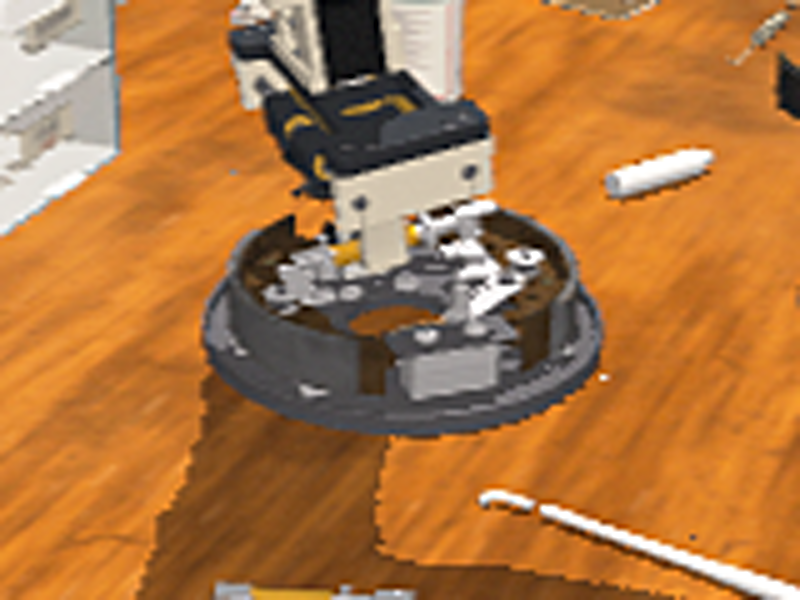

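The plain end is tilted down over the sprung notch at crop (300,270). Lowering it in.

move_arm(moves=[0.5,-0.07,0,0.47,0,0,0,0.5,-0.07,0,0.47,0,0,0,0.5,0,0,0,0,0,0,0.5,0,0,0,0,0,0])

```text
clock: 10.95
tool_pos: [0.5879, -0.0511, 0.0359]
orientation: [-180.0, -8.6, -134.8]
force: [-0.8, 0.5, -0.7]
opening: 0.0107
gripper_force: 30.0
```

move_arm(moves=[0.5,-0.25,0,-0.04,0,0,0,0.5,-0.25,0,-0.04,0,0,0,0.5,0,0,0,0,0,0,0.5,0,0,0,0,0,0])

```text
clock: 11.35
tool_pos: [0.5899, -0.0486, 0.0358]
orientation: [179.9, -8.8, -134.8]
force: [-3.8, -6.2, 0.9]
opening: 0.0111
gripper_force: 30.0
```

About 7 N along -y, which is the spring shoe. Pressing on.

move_arm(moves=[0.5,-0.25,0,-0.04,0,0,0,0.5,-0.25,0,-0.04,0,0,0,0.5,0,0,0,0,0,0,0.5,0,0,0,0,0,0])

```text
clock: 11.75
tool_pos: [0.5925, -0.0452, 0.0356]
orientation: [179.9, -8.9, -134.8]
force: [-5.9, -6.4, 2.6]
opening: 0.0109
gripper_force: 30.0
```

Run:
```python
from h import *
o=ctrl.get_obs(); print(o['clock'],plate(o['tool_pos']),o['tool_pos'],o['orientation'],o['force'],ex@o['force'][:2],ey@o['force'][:2],o['moment'])
```

```text
11.75 [18.78494226 15.71556097] [ 0.59250657 -0.04524262  0.03563012] [ 179.86844908   -8.89633676 -134.77940357] [-5.89823375 -6.43308191  2.5953333 ] 0.33253429026886266 -8.72141761695462 [-1.8465937   1.93515023  0.03880873]
```

move_arm(moves=[0.5,-0.13,0,-0.02,0,0,0,0.5,-0.13,0,-0.02,0,0,0,0.5,0,0,0,0,0,0,0.5,0,0,0,0,0,0])

```text
clock: 12.15
tool_pos: [0.5937, -0.0436, 0.0355]
orientation: [179.8, -9.0, -134.8]
force: [-6.8, -6.1, 3.6]
opening: 0.011
gripper_force: 30.0
```

Run:
```python
from h import *
o=ctrl.get_obs(); print(o['clock'],plate(o['tool_pos']),o['tool_pos'],o['orientation'],o['force'],ex@o['force'][:2],ey@o['force'][:2])
p,d,m=snap('wrist'); save('w4.png',cv2.resize(p[30:300,150:510],(800,600)))
```

```text
12.15 [18.48357293 17.72527524] [ 0.59370598 -0.04360213  0.03553163] [ 179.83156071   -8.95530955 -134.78495312] [-6.79355289 -6.08657299  3.55799247] -0.5475906194713384 -9.104881992038026
```

View pics/w4.png

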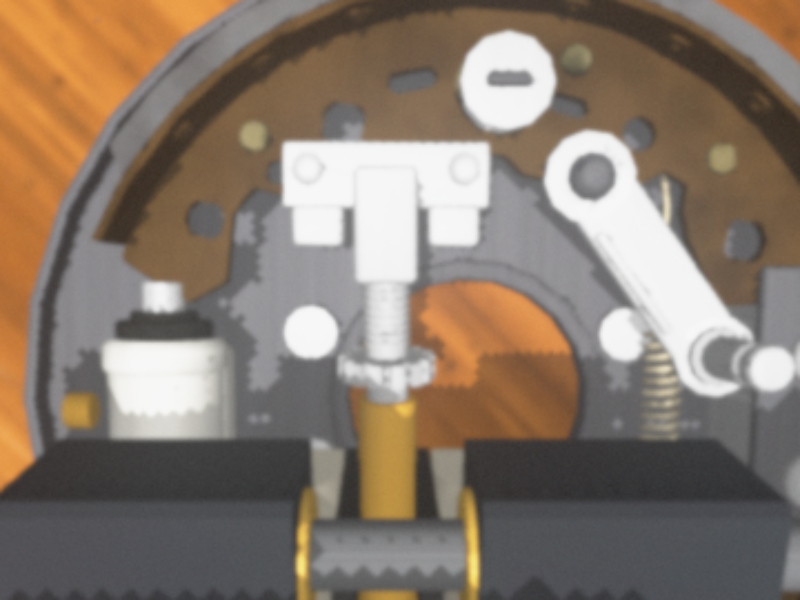

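The strut is centred on the fixed notch: tongue at crop x 386, notch 342–428. Quick check of clearance to the floor before dropping.

Run:
```python
from h import *
m=vision.camera_model('wrist')
def pt(x,y,zz): return plate(onz(m,150+x*.45,30+y*.45,zz)).round(1)
print('tip',pt(386,167,.0512),'floor',pt(386,206,.0285),'ears end',pt(318,244,.0285),pt(455,244,.0285),'bar top',pt(386,142,.0285))
```

```text
tip [ 19.2 -49.3] floor [ 19.1 -44.5] ears end [ 33.6 -36.6] [  4.5 -36.5] bar top [ 19.1 -57.6]
```

Clearance is about 3–4 mm. Levelling and lowering the star end together.

move_arm(moves=[0.5,-0.03,0,0.24,0,-0.05,0,0.5,-0.02,0,0.25,0,-0.05,0,0.5,0,0,0.25,0,-0.05,0,0.5,0,0,0,0,0,0,0.5,0,0,0,0,0,0])

```text
clock: 12.7
tool_pos: [0.5937, -0.0441, 0.0279]
orientation: [179.8, -0.3, -134.8]
force: [-4.9, -7.1, -0.4]
opening: 0.0109
gripper_force: 30.0
```

```bash
cat > st.py <<'E'
from h import *
o=ctrl.get_obs(); print(o['clock'],plate(o['tool_pos']),o['tool_pos'],o['orientation'],o['force'],'plate f',ex@o['force'][:2],ey@o['force'][:2],o['moment'],o['opening'])
E
python3 st.py
```

```text
12.7 [18.78213538 17.36554814] [ 0.59366517 -0.04406783  0.02787659] [ 179.84229084   -0.29049909 -134.84336254] [-4.90553333 -7.08229362 -0.38042708] plate f 1.4947973050873034 -8.484616736684341 [-2.64583625  1.97634961 -0.01156487] 0.010863951893477634
```

move_arm(moves=[0.5,0,0,0.1,0,0,0,0.5,0,0,0.1,0,0,0,0.5,0,0,0,0,0,0])

```text
clock: 13.0
tool_pos: [0.5938, -0.044, 0.0276]
orientation: [179.9, -0.3, -134.8]
force: [-11.1, -7.0, 17.7]
opening: 0.0107
gripper_force: 30.0
```

```bash
python3 st.py
python3 - <<'E'
from h import *
p,d,m=snap('wrist'); save('w5.png',cv2.resize(p[30:300,150:510],(800,600)))
E
```

```text
13.0 [18.82646256 17.55559063] [ 0.59383035 -0.04396393  0.02757605] [ 179.87660203   -0.32083004 -134.76276554] [-11.14113148  -7.02987497  17.72695174] plate f -2.974333581383342 -12.833444292432128 [-2.57125856  4.47757069  0.02061421] 0.010702528096136083
```

View pics/w5.png

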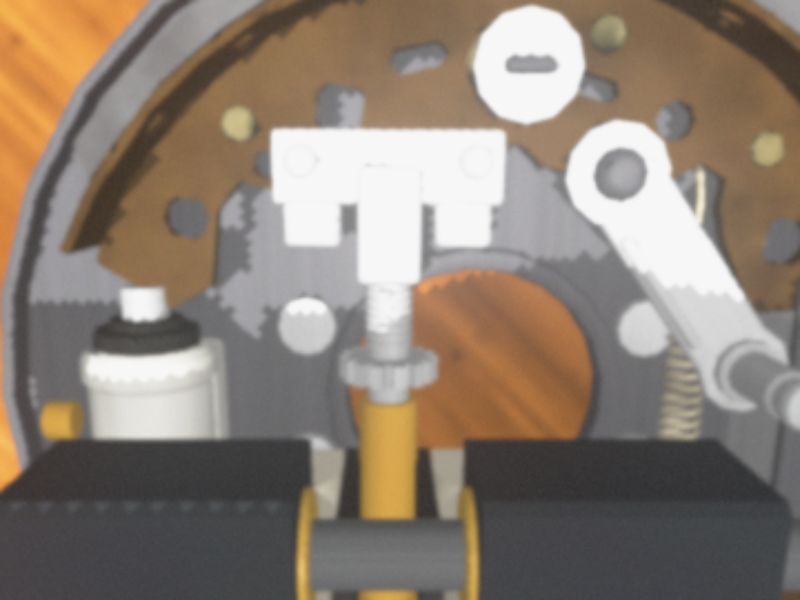

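The tongues rest on the webs (17.7 N, at the expected height). The step is about 4 mm short of the fixed floor. Easing pressure and letting the spring push it back.

move_arm(moves=[0.5,0,0,-0.07,0,0,0,0.5,0.15,0,0,0,0,0,0.5,0.15,0,0,0,0,0,0.5,0,0,0,0,0,0,0.5,0,0,0,0,0,0])

```text
clock: 13.55
tool_pos: [0.5931, -0.0454, 0.0277]
orientation: [179.9, -0.2, -134.8]
force: [-6.8, -4.9, 7.2]
opening: 0.0108
gripper_force: 30.0
```

```bash
python3 st.py
```

```text
13.55 [19.27766177 16.00150784] [ 0.59305793 -0.04538594  0.02766291] [ 179.93424849   -0.18556026 -134.75662236] [-6.82959323 -4.93215297  7.22777778] plate f -1.3852210006409647 -8.309671430915042 [-1.88050173  2.20458939  0.05294093] 0.010841330289338135
```

move_arm(moves=[0.5,0.15,0,-0.03,0,0,0,0.5,0.15,0,0,0,0,0,0.5,0,0,0,0,0,0,0.5,0,0,0,0,0,0])

```text
clock: 13.95
tool_pos: [0.5917, -0.0471, 0.0277]
orientation: [180.0, -0.1, -134.8]
force: [-3.6, -5.8, 4.6]
opening: 0.011
gripper_force: 30.0
```

```bash
python3 st.py
```

```text
13.95 [19.55626084 13.8168908 ] [ 0.59171931 -0.04713473  0.02770845] [ 1.79967397e+02 -1.11634733e-01 -1.34764259e+02] [-3.56092261 -5.79917308  4.63633311] plate f 1.5480057130045024 -6.626783274605678 [-1.87069279  1.38305968 -0.01525057] 0.011020915893145954
```

move_arm(moves=[0.5,0.1,0,0,0,0,0,0.5,0,0,0,0,0,0,0.5,0,0,0,0,0,0])

```text
clock: 14.25
tool_pos: [0.5917, -0.0472, 0.0277]
orientation: [180.0, -0.0, -134.7]
force: [-5.2, -3.0, 5.1]
opening: 0.0112
gripper_force: 30.0
```

```bash
python3 st.py
```

```text
14.25 [19.58765228 13.77491977] [ 0.5917121  -0.04718665  0.02770362] [ 1.79995848e+02 -2.21260888e-02 -1.34746782e+02] [-5.24090278 -3.0144352   5.07592436] plate f -1.6048931892907143 -5.829082210750615 [-1.08434131  1.38885191 -0.06645404] 0.01121634887031122
```

It stopped moving: the star step is seated. Relaxing the last of the load, then releasing.

move_arm(moves=[0.5,0.1,0,0,0,0,0,0.5,0.1,0,0.05,0,0,0,0.5,0,0,0,0,0,0,2.5,0,0,0,0,0,0,2.5,0,0,0,0,0,0,2.5,0,0,0,0,0,0])

```text
clock: 14.85
tool_pos: [0.5907, -0.0483, 0.0268]
orientation: [-180.0, 0.0, -134.7]
force: [-0.2, -0.7, -0.0]
opening: 0.0243
gripper_force: 0.0
```

move_arm(moves=[2.5,0,0,-1,0,0,0,2.5,0,0,-3,0,0,0,2.5,0,0,-4,0,0,0,2.5,0,0,-4,0,0,0,2.5,-2,0,0,0,0,0,2.5,0,0,0,0,0,0,2.5,0,0,0,0,0,0])

```text
clock: 15.55
tool_pos: [0.6044, -0.0341, 0.1469]
orientation: [180.0, -0.0, -134.7]
force: [-0.1, -0.7, 0.1]
opening: 0.025
gripper_force: 0.0
```

```bash
python3 st.py
python3 - <<'E'
from h import *
p,d,m=snap('wrist'); np.savez('w6.npz',p=p,d=d,T=m['cam_to_world']); save('w6.png',cv2.resize(p[0:270,150:510],(800,600)))
E
```

```text
15.55 [19.3467571  31.98622876] [ 0.60435061 -0.03407261  0.14693762] [ 1.79983637e+02 -4.29718933e-04 -1.34735428e+02] [-0.10958681 -0.67225748  0.10943116] plate f 0.3949680967584838 -0.5549230445500323 [0.00010051 0.09172956 0.01799881] 0.024964749086336918
```

View pics/w6.png

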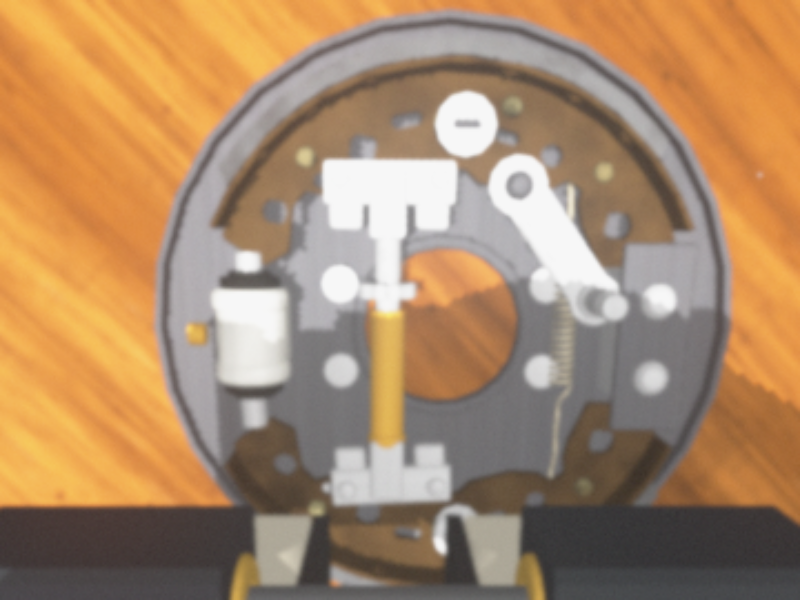

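The strut sits in both notches, with the wheel at crop (388,291) and plain end at (388,475). The pawl peg is at (605,303). Checking tongue heights and peg position.

Run:
```python
from h import *
z=np.load('w6.npz'); m=vision.camera_model('wrist'); m['cam_to_world']=z['T']; C=cloud(z['d'],m)
def px(x,y): return 150+x*.45,y*.45
def pt(x,y,zz): return plate(onz(m,*px(x,y),zz)).round(1)
for n,x,y in (('fixed bar',345,185),('fixed bar2',440,185),('star tongue',388,190),('star body',388,222),('plain tongue',388,485),('plain body',388,460),('sprung bar',345,490),('sprung bar2',437,490),('wheel',388,290)):
    u,v=px(x,y); print(n,np.median(C[int(v)-1:int(v)+2,int(u)-1:int(u)+2,2])*1000,pt(x,y,.03))
print('wheel',pt(388,291,.036),'barrel ends',pt(388,311,.032),pt(388,444,.032))
print('peg top',pt(614,306,.057),'sprung bar edges y',pt(388,466,.0285),pt(388,503,.0285),'fixed',pt(388,160,.0285))
```

```text
fixed bar 29.072280792725557 [ 33.6 -50.1]
fixed bar2 29.336096597017136 [  2.4 -50.1]
star tongue 32.25228786705797 [ 19.5 -48.6]
star body 31.50388186003067 [ 19.5 -38.4]
plain tongue 31.696318814626256 [19.4 54. ]
plain body 31.55428238904023 [19.4 44.5]
sprung bar 29.387905824581505 [35.1 55.9]
sprung bar2 29.797231943845482 [ 1.6 55.9]
wheel 34.603220703124215 [ 19.5 -16.1]
wheel [ 19.5 -16.3] barrel ends [19.5 -9.2] [19.4 37.9]
peg top [-49.9 -13.6] sprung bar edges y [19.4 47.2] [19.4 61.5] fixed [ 19.5 -58. ]
```

Tongues are at 32 mm, fully home, and the wheel is at (19.5,-16.2) against (20,-16) ideal. Peg is at (-49.9,-13.6), so the pawl is at 2.22 rad. Going to pinch it.

move_arm(moves=[3.0,1.52,2.31,0,0,0,0,3.0,1.52,2.31,0,0,0,0,3.0,1.52,2.31,0,0,0,0,3.0,0,0,4,0,0,0,3.0,0,0,4,0,0,0,3.0,0,0,1.44,0,0,0,3.0,0,0,0,0,0,0])

```text
clock: 16.3
tool_pos: [0.5207, -0.0188, 0.0498]
orientation: [179.8, -0.3, -134.8]
force: [-0.3, -0.8, -0.3]
opening: 0.0299
gripper_force: 0.0
```

move_arm(moves=[0.5,0,0,0,0,0,0,0.5,0,0,0,0,0,0,0.5,0,0,0,0,0,0,0.5,0,0,0,0,0,0])

```text
clock: 16.7
tool_pos: [0.524, -0.0172, 0.0535]
orientation: [-180.0, 0.1, -134.8]
force: [-0.5, 3.4, 2.8]
opening: 0.0067
gripper_force: 26.1
```

```bash
python3 st.py
```

```text
16.7 [-49.60462657 -12.57051888] [ 0.52399902 -0.01724349  0.0535105 ] [-1.79959862e+02  1.41386774e-01 -1.34757672e+02] [-0.463564    3.40238308  2.8367906 ] plate f -2.7227192845617703 2.092343636542379 [ 1.37970199  0.22437417 -0.05055914] 0.0066836183756933416
```

move_arm(moves=[0.5,-0.49,-0.8,0,0,0,0,0.5,-0.32,-0.89,0,0,0,0,0.5,-0.14,-0.93,0,0,0,0,0.5,0.06,-0.94,0,0,0,0,0.5,0.25,-0.91,0,0,0,0,0.5,0.3,-0.62,0,0,0,0,0.5,0,0,0,0,0,0,0.5,0,0,0,0,0,0])

```text
clock: 17.5
tool_pos: [0.5631, -0.0509, 0.0534]
orientation: [-179.9, 0.1, -134.7]
force: [2.4, 3.2, 2.3]
opening: 0.0064
gripper_force: 30.0
```

```bash
python3 st.py
```

```text
17.5 [ 1.86428594 -9.01420421] [ 0.56308459 -0.05091862  0.0533877 ] [-1.79904351e+02  1.38107633e-01 -1.34749522e+02] [2.39686363 3.22956907 2.28690785] plate f -0.5679723726898674 3.981517178421921 [ 1.05138946 -0.97429592 -0.20453604] 0.006358627092784653
```

move_arm(moves=[0.5,0.14,-0.22,0,0,0,0,0.5,0.14,-0.22,0,0,0,0,0.5,0,0,0,0,0,0,0.5,0,0,0,0,0,0])

```text
clock: 17.9
tool_pos: [0.5635, -0.0551, 0.0533]
orientation: [-180.0, 0.1, -134.7]
force: [0.1, 7.5, 5.5]
opening: 0.0068
gripper_force: 30.0
```

```bash
python3 st.py
```

```text
17.9 [  5.13069689 -11.65536987] [ 0.56354857 -0.05509354  0.05334034] [-1.79972110e+02  1.23910822e-01 -1.34723839e+02] [0.13177217 7.50357268 5.53976972] plate f -5.184309687966105 5.426223361800096 [ 2.99047631  0.14627232 -0.24561755] 0.006783443951282106
```

There's a resisting force of 7.5 N and the peg is 15.1 mm from the wheel centre, so the tip is against the wheel. Releasing, lifting, checking.

move_arm(moves=[2.5,0,0,0,0,0,0,2.5,0,0,0,0,0,0,2.5,0,0,-2,0,0,0,2.5,0,0,-4,0,0,0,2.5,-2,0,-4,0,0,0,2.5,-2,0,0,0,0,0,2.5,0,0,0,0,0,0,2.5,0,0,0,0,0,0])

```text
clock: 18.7
tool_pos: [0.5902, -0.028, 0.1517]
orientation: [179.9, -0.1, -134.7]
force: [-1.3, -0.8, -0.0]
opening: 0.0249
gripper_force: 0.0
```

```bash
python3 st.py
python3 - <<'E'
from h import *
p,d,m=snap('wrist'); np.savez('w7.npz',p=p,d=d,T=m['cam_to_world']); C=cloud(d,m)
save('w7.png',cv2.resize(p[0:270,150:510],(800,600)))
# peg top by height, barrel by colour
k=(C[...,2]>.046)&(C[...,2]<.062); k[220:]=False; v,u=np.nonzero(k); print('peg',len(u),plate(onz(m,u.mean(),v.mean(),.056)))
hsv=cv2.cvtColor(p,cv2.COLOR_RGB2HSV)
for n,(x,y) in {'wheel':(19.5,-16.2),'star tongue':(19.5,-49),'plain tongue':(19.4,54)}.items():
    uu,vv=map(int,proj(m,[*world(x,y),.032])); print(n,uu,vv,np.median(C[vv-1:vv+2,uu-1:uu+2,2]))
E
```

```text
18.7 [ 5.06563716 26.34904337] [ 0.59023443 -0.02803426  0.1516528 ] [ 1.79939093e+02 -8.87587349e-02 -1.34735371e+02] [-1.28875866 -0.75077003 -0.03014921] plate f -0.38796131504826975 -1.440152955997718 [-0.02499034  0.06634143  0.00150326] 0.024918499177553375
peg 134 [  5.81059492 -14.39687823]
wheel 305 137 0.034164910989057884
star tongue 305 93 0.031625994224871556
plain tongue 307 223 0.03166802550771092
```

View pics/w7.png

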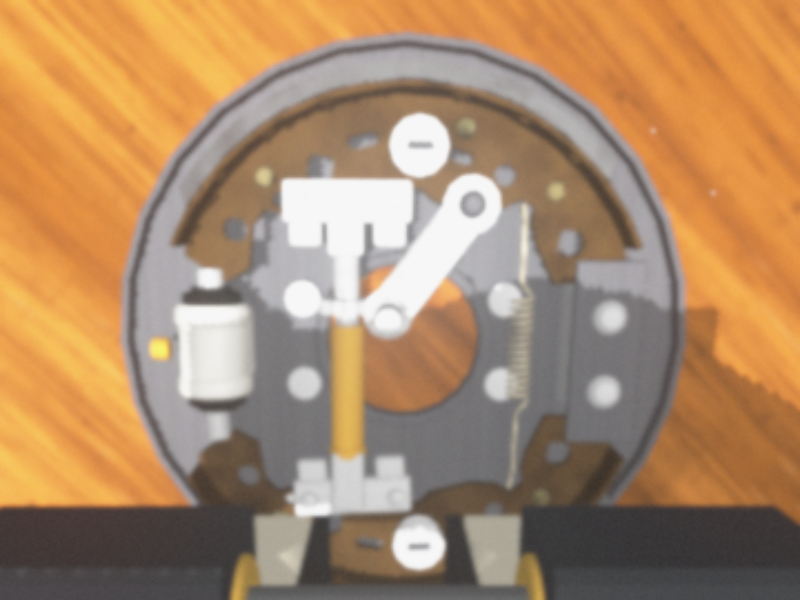

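The pawl tip at crop (385,318) lies against the wheel at (347,308), and the peg is about 14 mm from the wheel centre. Both tongues are down at about 32 mm. The gripper is clear, so I'm handing in.

```bash
python3 -c "
from plant import ctrl
print(ctrl.close_job())"
```

```text
the job is handed in; nothing more can be done
None
```

I handed the job in at about 19 s: the strut is seated in both notches and the pawl tip rests against the star wheel (peg about 14 mm from its centre), but no verdict came back from the judge.

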